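# Set the feed-rate slider of the sample feeder

## Task

On the control box of the sample feeder there are three sliders side by side. Slide the one with the wide bar-shaped grip along its track until the grip is level with the little steel pointer beside that same track, and leave the other two sliders as they are.

Things in the scene. Friction and masses are not known exactly. Their poses are not given: they have to be found in the camera images.
- bar_grip: The grip to slide: upright black bar, 16 mm along its track, 44 mm across it (widest of the three), 38 mm tall. Origin: centre of its underside, 51 mm above the bench. x runs along the track, away from the operator's edge of the box, y across it, z up. Slides along x only, 130 mm travel, about 2 N friction, stays where left. Starts in the near part of the track; its pointer lies farther on in +x.
- pointer_tip (a point): Tip of the flat dark steel arrow (16 mm wide, 14 mm long, 4 mm thick, fixed) on the aluminium strip beside the bar grip's track, pointing at the track from its +y side, 23.5 mm from the centre line. Axes as the bar grip's; level means equal x along the track. The strip (190 x 78 mm, top 51 mm above the bench) is one of three, 90 mm apart, in any order, on a cream box 320 x 300 x 45 mm.
- round_grip: Bystander slider: upright black round grip, 22 mm in diameter, 38 mm tall, on one of the other two strips, beside its own pointer. Origin at the centre of its underside, axes and friction as for the bar grip. Leave it where it is.
- fin_grip: Bystander slider: upright black narrow fin, 28 mm along its track, 10 mm across it, 38 mm tall, on one of the other two strips, beside its own pointer. Origin at the centre of its underside, axes and friction as for the bar grip. Leave it where it is.

How it is judged:
At the end, for the whole second after the job is handed in: The wide bar grip stands still, its centre within 10 mm along the track of the tip of the pointer beside it, and the round and fin-shaped grips are within 10 mm of where they were at the start (x of bar_grip in the frame of pointer_tip between -0.01 and 0.01 m and linear speed of bar_grip below 0.01 m/s and distance of each of round_grip, fin_grip from where it was at the start of the episode below 0.01 m); the robot touches nothing.
It fails at once if the slider with the round grip is moved by more than 10 mm (distance of round_grip from where it was at the start of the episode above 0.01 m).
It fails at once if the slider with the fin-shaped grip is moved by more than 10 mm (distance of fin_grip from where it was at the start of the episode above 0.01 m).
It also fails if it takes over 30 s, if anything falls off the work surface, if the arm or the gripper's body presses on something with over 40 N, if the wrist force passes 120 N, or if a joint passes its speed limit or range.

## Robot

A 7-joint arm with a two-finger parallel gripper is mounted at the origin on the work surface. World frame = base frame: x ahead of the robot, y to its left, z up, the work surface at z = 0. Lengths are in m, angles in rad, forces in N, time in s.
With the tool pointing down it reaches from about 0.4 to 0.85 m from the base axis. Payload 10.4 kg.
Tool frame: the origin (TCP) lies at the very end of the fingers, on their centre line; the grasp point (between the pads) lies 19 mm behind it; x points along the fingers, z is the direction in which the jaws open and shut, and the axes are right-handed (so a half turn about x gives the same grasp; the last joint's range is limited). The gripper opens to 85 mm and grips with 20 to 120 N. Pads are 22 mm wide; open, the fingers measure 114 mm over their backs; the gripper's body (76 mm by 85 mm) begins 54 mm behind the grasp point. The pads swing forward as they close: fully open they stand 13 mm farther back than shut.
Start: joints at [-1.325, 0.332, -0.065, 1.46, 0.022, 1.35, -0.088], TCP at [0.166, 0.603, 0.231] pointing down, gripper open.
Joint ranges: [-2.6, 2.6], [-0.5, 2.12], [-1.47, 1.34], [0.16, 2.42], [-1.27, 4.41], [0.06, 2.06], [-2.6, 2.6]. Speed limits (rad/s): [2.22, 2.22, 2.79, 2.79, 3.14, 3.14, 3.14].

## Interface

Orientations are given as a unit quaternion [x, y, z, w].
In Python, from workcell import telemetry, viewer, manip, spot_in, mark_of gives the robot as it stands. The module is installed in compiled form; this text tells all that it offers.
- The arm moves only by the shell command python3 -m crank 'ROWS' [FORCE]. ROWS is JSON, a list of rows, each a list of 3 entries, a list of its own where there are three numbers: the closure, from 0 (fully open) to 1 (shut), then the shift along the world's x, y, z in cm, then the turn, a rotation vector about the world's x, y, z in rad. A call has 1 to 12 rows; each row shifts and turns the commanded pose from where the row before left it; what a row does not reach is not made up. A row lasts 1/12 s, in which the tool goes at most 41.7 mm and 7.16 degrees, less where a joint would pass 70% of its speed; a pose out of reach is approached as far as the arm can. A call with a gripper value outside its range is refused whole. The fingers move at their own pace and stop on an object; FORCE is the grip in N (left out, the last holds). Time passes only in rows, so rows that do not move let the fingers close. It gives the time, the measured TCP pose, the force and the opening at its end, in the units of the state.
- telemetry.get_obs(): the state, without advancing time (a new reading comes with each control period).
- viewer.camera(name): name is "scene" or "side" or "wrist"; returns a dict with "frame" (400x640x3 uint8, red, green, blue), "intrinsics" (3x3 intrinsics, pixels), "cam_to_world" (4x4, takes a point from camera to world coordinates). Camera axes: x right, y up, looking along -z (the intrinsics and any distortion apply to the point x, -y, -z); pixel columns grow to the right and rows downward; lengths in m; the calibration is good to about 2 mm. A picture is of the moment at which its call begins. There is no depth.
- manip.hand_in(): hands the job in, once; it reports no verdict.
Trained networks look in a picture, given as the dict that the camera call returned (one of the last four; its "shot" number tells which), for a name from the list of things; names that differ only in an ending like _2 or _b are one class to them, and where a whole thing is asked for, a point or a joint stands for the part that bears it (a point fixed in the world has none). Each returns a list of dicts, best first, with "conf" (0 to 1); they miss things now and then, are a little off and sometimes report something else, mostly with a low value. They report only what shows in the picture. A call takes as long as a camera call.
- spot_in(thing, picture): "location" ([x, y, z] in m, in the coordinates of the camera as it stood for that picture, good to about 4 mm: the middle of the surface that is visible of it).
- mark_of(thing, picture): "location" ([x, y, z] in m, in the coordinates of the camera as it stood for that picture, good to about 4 mm: a listed point, or the origin of a listed thing).
The state is a dict: "clock": time; "joint_pos": joint angles; "joint_velocities": joint speeds; "tau": joint torques, N m; "position": TCP position; "ee_rot": TCP orientation; "ft_force": force on the tool from outside, world axes, zero at the start; "torque": the same for the moment, N m; "grip_width": opening from 0.0 (shut) to 1.0 (fully open).
Only numpy, scipy, OpenCV 4.12 (cv2) and the standard library are available. Lean on these libraries where they do the work, as an engineer would, in place of code of your own. Each camera call takes 0.05 s, during which the arm holds its last target. There are 200 camera calls.

## Working session

There is one attempt and no reset: what is moved stays moved. The work goes in short steps, Python scripts to look and compute and a shell command to move; the robot and the scene stay as the last step left them, time stands still between calls to the robot, and variables do not carry over. Pictures are saved under pics/ and viewed, about 8 in all and at most 12, crops included, and the job is handed in when it is done.

```bash
mkdir -p pics
cat > h.py <<'E'
from workcell import telemetry, viewer, manip, spot_in, mark_of
import numpy as np, cv2
def shot(cam, fn=None):
    p=viewer.camera(cam)
    if fn: cv2.imwrite('pics/'+fn, p['frame'][:,:,::-1])
    return p
def w(p,l): return (np.array(p['cam_to_world'])@np.r_[l,1])[:3]
def proj(p,X):
    c=np.linalg.inv(p['cam_to_world'])@np.r_[X,1]; q=np.array(p['intrinsics'])@[c[0],-c[1],-c[2]]; return q[:2]/q[2]
def ray(p,u,v,z):
    T=np.array(p['cam_to_world']); d=np.linalg.inv(p['intrinsics'])@[u,v,1]; d=T[:3,:3]@[d[0],-d[1],-d[2]]; o=T[:3,3]
    return o+d*(z-o[2])/d[2]
def look(p,names=('bar_grip','pointer_tip','round_grip','fin_grip')):
    for n in names:
        for r in mark_of(n,p)[:4]: 
            X=w(p,r['location']); print(n,round(r['conf'],2),X.round(4),proj(p,X).round())
E
python3 - <<'E'
from h import *
for c in ['scene','side','wrist']:
    p=shot(c,c+'0.png'); print(c,np.array(p['cam_to_world'])[:3,3].round(3)); look(p)
o=telemetry.get_obs(); print(o['clock'],o['position'],o['ee_rot'])
a=[cv2.imread(f'pics/{c}0.png') for c in ['scene','side']]
E
```

```text
scene [0.802 0.45  0.588]
bar_grip 0.86 [0.4972 0.1803 0.0533] [394. 287.]
round_grip 0.9 [0.5228 0.0922 0.0551] [340. 251.]
fin_grip 0.91 [0.4833 0.0101 0.0552] [330. 205.]
side [0.315 0.538 0.48 ]
bar_grip 0.6 [0.5012 0.1833 0.0548] [292. 289.]
pointer_tip 0.63 [0.5645 0.1997 0.0526] [241. 284.]
round_grip 0.71 [0.5234 0.0927 0.0501] [306. 244.]
fin_grip 0.93 [0.4816 0.0047 0.0542] [356. 215.]
wrist [0.096 0.622 0.373]
0.75 [0.16595608 0.602582   0.23135586] [-0.4284829   0.56244887  0.42853437  0.56250509]
```

View pics/scene0.png

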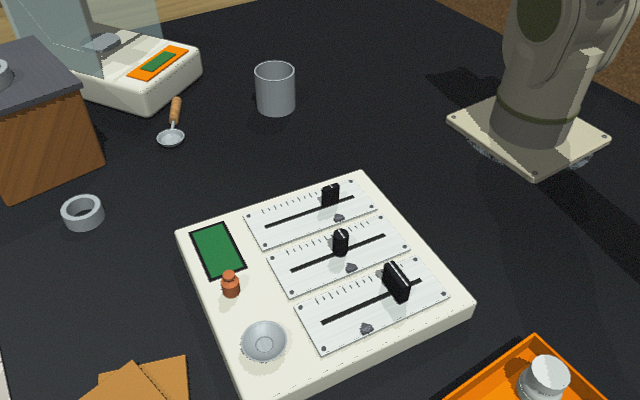

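View pics/side0.png

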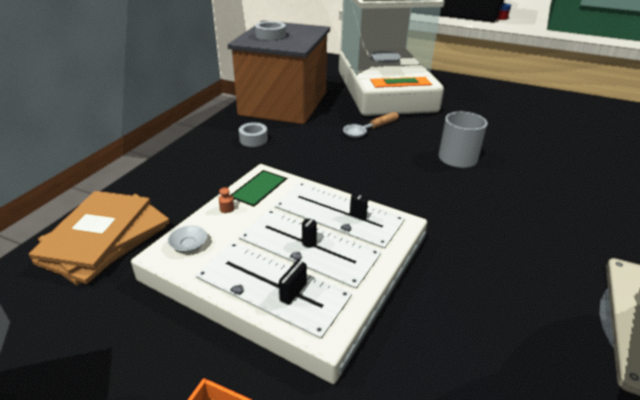

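The scene shows the box with three strips. The bar grip is on the nearest strip to the camera (scene ~(398,283), side ~(292,283)), and its pointer is at scene ~(366,328), side ~(237,289). I'll crop these to refine the tip and track ends.

Run:
```python
from h import *
a=cv2.imread('pics/scene0.png')[250:360,290:455]; b=cv2.imread('pics/side0.png')[250:335,195:355]
a=cv2.resize(a,None,fx=4.8,fy=3.0*0+2.7,interpolation=2) if 0 else cv2.resize(a,None,fx=3,fy=3,interpolation=2); b=cv2.resize(b,None,fx=3,fy=3,interpolation=2)
W=max(a.shape[1],b.shape[1]); f=lambda m: cv2.copyMakeBorder(m,0,0,0,W-m.shape[1],0)
cv2.imwrite('pics/crop0.png',np.vstack([f(a),f(b)]))
```

```text
(no output)
```

View pics/crop0.png

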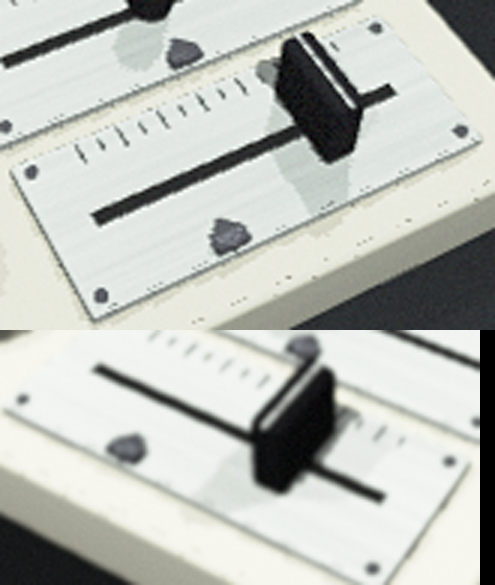

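Run:
```python
from h import *
P={'scene':dict(tip=(364,322.7),far=(322,322.7),near=(421,280.7),c1=(294,307.3),c2=(321.7,356.7),c3=(450,296.7),c4=(418.3,255.7),tl=(387,262),tr=(408,285.5)),
'side':dict(tip=(238.3,284.7),far=(227,263.3),near=(322.7,305.7))}
for c in P:
    p=shot(c); X={k:ray(p,*v,.055 if k=='tip' else .089 if k in('tl','tr') else .051) for k,v in P[c].items()}
    d=X['far']-X['near']; L=np.linalg.norm(d); d/=L; n=np.array([-d[1],d[0],0])
    print(c,'yaw',np.arctan2(d[1],d[0]).round(3),'L',L.round(4))
    for k,v in X.items(): print(k,v.round(4),'along',((v-X['near'])@d).round(4),'across',((v-X['near'])@n).round(4))
    for q in [r for r in mark_of('bar_grip',p)[:1]]: B=w(p,q['location']); print('bar',B.round(4),((B-X['near'])@d).round(4),((B-X['near'])@n).round(4))
```

```text
scene yaw -0.122 L 0.1473
tip [0.5635 0.2028 0.055 ] along 0.1022 across 0.0246
far [0.6053 0.1728 0.051 ] along 0.1473 across -0.0
near [0.4591 0.1907 0.051 ] along 0.0 across 0.0
c1 [0.6228 0.135  0.051 ] along 0.1692 across -0.0354
c2 [0.6308 0.2106 0.051 ] along 0.168 across 0.0406
c3 [0.4445 0.2304 0.051 ] along -0.0193 across 0.0377
c4 [0.4334 0.1561 0.051 ] along -0.0213 across -0.0374
tl [0.5003 0.1632 0.089 ] along 0.0442 across -0.0223
tr [0.5017 0.2059 0.089 ] along 0.0404 across 0.0202
bar [0.4965 0.1812 0.0529] 0.0382 -0.0049
side yaw -0.091 L 0.146
tip [0.5651 0.2048 0.055 ] along 0.1066 across 0.0265
far [0.602  0.1748 0.051 ] along 0.146 across -0.0
near [0.4566 0.1881 0.051 ] along 0.0 across 0.0
bar [0.5001 0.1851 0.0533] 0.0436 0.001
```

Run:
```python
from h import *
from scipy.spatial.transform import Rotation as R
o=telemetry.get_obs(); r=R.from_quat(o['ee_rot']); print(o['clock'],o['position'].__repr__(),r.as_matrix().round(3))
z=r.as_matrix()[:,2]; a=np.arctan2(z[1],z[0])
for t in(-.107,-.107+np.pi): print('turn',(t-a+np.pi)%(2*np.pi)-np.pi)
print((np.array([.499,.1845,.16])-o['position'])*100)
```

```text
0.95 array([0.16596656, 0.60258741, 0.23133848]) [[ 0.    -0.964  0.266]
 [ 0.     0.266  0.964]
 [-1.     0.     0.   ]]
turn -1.4089838208103507
turn 1.7326088327794427
[ 33.30334391 -41.80874115  -7.13384767]
```

```bash
python3 -m crank '[[0,[2.1,-2.6,0],[0,0,-0.1]],[0,[2.1,-2.6,0],[0,0,-0.1]],[0,[2.1,-2.6,0],[0,0,-0.1]],[0,[2.1,-2.6,0],[0,0,-0.1]],[0,[2.1,-2.6,0],[0,0,-0.1]],[0,[2.1,-2.6,0],[0,0,-0.1]],[0,[2.1,-2.6,0],[0,0,-0.1]],[0,[2.1,-2.6,0],[0,0,-0.1]],[0,[2.1,-2.6,0],[0,0,-0.1]],[0,[2.1,-2.6,0],[0,0,-0.1]],[0,[2.1,-2.6,0],[0,0,-0.1]],[0,[2.1,-2.6,0],[0,0,-0.1]]]' 30
python3 -m crank '[[0,[2.1,-2.6,-1],[0,0,-0.07]],[0,[2.1,-2.6,-1],[0,0,-0.07]],[0,[2.0,-2.7,-1],[0,0,-0.07]],[0,[1.9,-2.6,-2],[0,0,0]],[0,[0,0,-2],[0,0,0]],[0,[0,0,0],[0,0,0]],[0,[0,0,0],[0,0,0]]]'
python3 - <<'E'
from h import *
from scipy.spatial.transform import Rotation as R
p=shot('wrist','wrist1.png'); look(p); 
p=shot('scene'); look(p)
o=telemetry.get_obs(); z=R.from_quat(o['ee_rot']).as_matrix()[:,2]; print(o['clock'],o['position'],np.arctan2(z[1],z[0]),o['joint_pos'])
E
```

```text
clock: 1.95
position: [0.4188, 0.2892, 0.2316]
ee_rot: [-0.034, 0.706, 0.035, 0.706]
ft_force: [0.1, 1.0, 1.2]
grip_width: 1.0
clock: 2.53
position: [0.4982, 0.1859, 0.161]
ee_rot: [0.038, 0.707, -0.038, 0.705]
ft_force: [-0.2, 0.1, 0.8]
grip_width: 0.999
bar_grip 0.74 [0.504  0.1823 0.0519] [326. 196.]
pointer_tip 0.83 [0.5646 0.1958 0.0478] [394. 173.]
round_grip 0.69 [0.5227 0.093  0.0486] [354. 282.]
bar_grip 0.81 [0.4984 0.1795 0.0514] [393. 288.]
pointer_tip 0.67 [0.5652 0.201  0.0514] [362. 324.]
pointer_tip 0.63 [0.5234 0.092  0.055 ] [339. 251.]
round_grip 0.87 [0.519  0.0882 0.0528] [340. 249.]
fin_grip 0.75 [0.4827 0.0035 0.0563] [328. 202.]
3.0333 [0.49897115 0.18581964 0.16161971] -0.10768612336518339 [-0.81242316  0.18138551  0.41314789  1.81793266 -0.0792836   1.15787971
 -0.48117631]
```

View pics/wrist1.png

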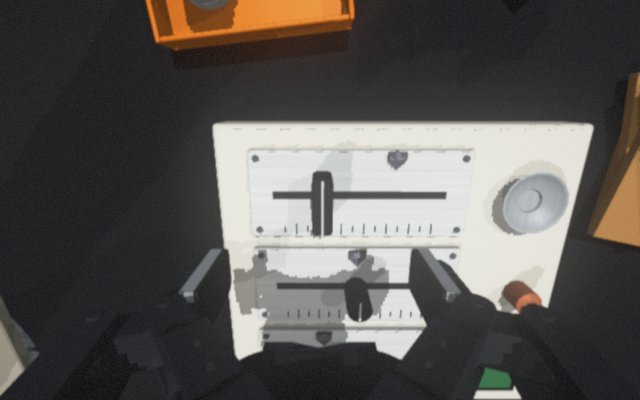

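Wrist view: the bar (321,204) sits centred between the fingers (~210 and ~435), the track is level in the image, and the pointer tip is at ~(398,168). I'll descend and close.

```bash
python3 -m crank '[[0,[0.1,0,-2.5],[0,0,0]],[0,[0,0,-2.5],[0,0,0]],[0,[0,0,-2.0],[0,0,0]],[0,[0,0,-1.5],[0,0,0]],[0,[0,0,-1],[0,0,0]],[0,[0,0,0],[0,0,0]],[0,[0,0,0],[0,0,0]]]' 20
python3 -m crank '[[0.4,[0,0,0],[0,0,0]],[0.5,[0,0,0],[0,0,0]],[0.6,[0,0,0],[0,0,0]],[0.7,[0,0,0],[0,0,0]],[0.8,[0,0,0],[0,0,0]],[0.9,[0,0,0],[0,0,0]],[0.9,[0,0,0],[0,0,0]],[0.9,[0,0,0],[0,0,0]],[0.9,[0,0,0],[0,0,0]],[0.9,[0,0,0],[0,0,0]],[0.9,[0,0,0],[0,0,0]],[0.9,[0,0,0],[0,0,0]]]' 20
python3 - <<'E'
from h import *
p=shot('wrist','wrist2.png'); look(p)
o=telemetry.get_obs(); print(o['clock'],o['position'],o['ft_force'],o['grip_width'])
print((ray(p,320,200,.089)))
E
```

```text
clock: 3.62
position: [0.5, 0.1856, 0.0665]
ee_rot: [0.038, 0.706, -0.038, 0.706]
ft_force: [0.1, 1.0, 0.6]
grip_width: 1.001
clock: 4.62
position: [0.5001, 0.1857, 0.0666]
ee_rot: [0.038, 0.706, -0.038, 0.706]
ft_force: [-1.6, -0.8, 5.8]
grip_width: 0.183
bar_grip 0.74 [0.5034 0.1824 0.0535] [324. 247.]
pointer_tip 0.9 [0.5639 0.1942 0.0503] [431. 214.]
4.8667 [0.50011868 0.1856904  0.06663972] [-2.20538281 -0.09965448  5.45164796] 0.18107782228307506
[0.5051969  0.22106664 0.089     ]
```

View pics/wrist2.png

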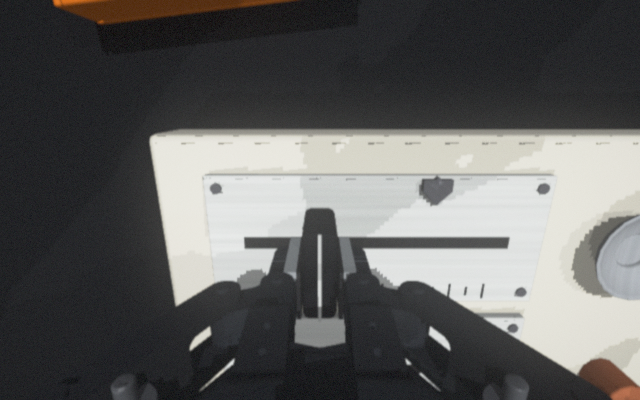

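Gripped: the bar is between the pads at (319,262), the opening is ~15.4 mm, and the pointer tip is at ~(437,205).

Run:
```python
from h import *
p=shot('wrist'); o=telemetry.get_obs(); T=o['position']; d=np.array([np.cos(.107),-np.sin(.107),0]); n=np.array([-d[1],d[0],0])
for k,v in dict(tip=(437,205,.054),near=(245,243,.051),far=(508,243,.051),bar=(319.5,212,.089)).items():
    X=ray(p,*v); print(k,X.round(4),((X-T)@d).round(4),((X-T)@n).round(4))
print(6.3*d,n)
```

```text
tip [0.5659 0.2006 0.054 ] 0.0638 0.0218
near [0.4591 0.1882 0.051 ] -0.0411 -0.0019
far [0.6071 0.1723 0.051 ] 0.1078 -0.0018
bar [0.5044 0.2159 0.089 ] 0.0011 0.0305
[ 6.26397005 -0.67281444  0.        ] [0.10679594 0.99428096 0.        ]
```

```bash
python3 -m crank '[[0.9,[0.7,-0.075,0],[0,0,0]],[0.9,[0.7,-0.075,0],[0,0,0]],[0.9,[0.7,-0.075,0],[0,0,0]],[0.9,[0.7,-0.075,0],[0,0,0]],[0.9,[0.7,-0.075,0],[0,0,0]],[0.9,[0.7,-0.075,0],[0,0,0]],[0.9,[0.7,-0.075,0],[0,0,0]],[0.9,[0.7,-0.075,0],[0,0,0]],[0.9,[0.7,-0.075,0],[0,0,0]],[0.9,[0,0,0],[0,0,0]],[0.9,[0,0,0],[0,0,0]],[0.9,[0,0,0],[0,0,0]]]'
python3 - <<'E'
from h import *
p=shot('wrist','wrist3.png'); look(p)
E
```

```text
clock: 5.92
position: [0.5634, 0.1788, 0.0667]
ee_rot: [0.038, 0.706, -0.038, 0.707]
ft_force: [1.8, -0.8, 4.6]
grip_width: 0.181
bar_grip 0.61 [0.5636 0.1774 0.054 ] [318. 244.]
pointer_tip 0.82 [0.5643 0.1953 0.0494] [316. 211.]
```

View pics/wrist3.png

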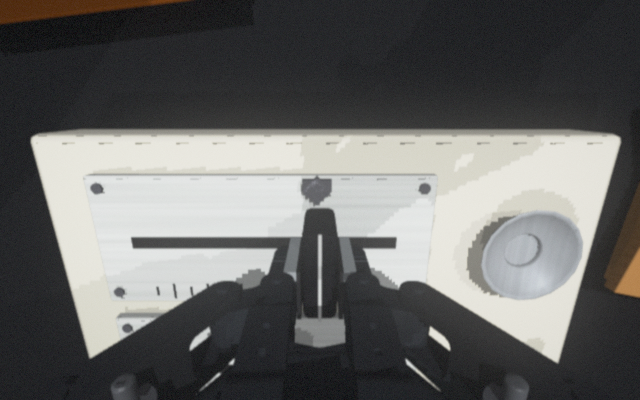

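The tip (317,205) is level with the bar (319), within ~1 mm. I'll release and retreat.

```bash
python3 -m crank '[[0.7,[0,0,0],[0,0,0]],[0.6,[0,0,0],[0,0,0]],[0.5,[0,0,0],[0,0,0]],[0.4,[0,0,0],[0,0,0]],[0.3,[0,0,0],[0,0,0]],[0.2,[0,0,0],[0,0,0]],[0.2,[0,0,0],[0,0,0]],[0.2,[0,0,0],[0,0,0]],[0.2,[0,0,0],[0,0,0]]]'
python3 -m crank '[[0.2,[0,0,1.5],[0,0,0]],[0.2,[0,0,2.5],[0,0,0]],[0.2,[0,0,2.5],[0,0,0]],[0.2,[0,0,2.5],[0,0,0]],[0.2,[0,0,2.5],[0,0,0]],[0.2,[0,0,1.5],[0,0,0]],[0.2,[0,0,0],[0,0,0]],[0.2,[0,0,0],[0,0,0]],[0.2,[0,0,0],[0,0,0]]]'
python3 - <<'E'
from h import *
p=shot('wrist','wrist4.png'); look(p); p=shot('side'); look(p); p=shot('scene'); look(p)
E
```

```text
clock: 6.92
position: [0.563, 0.1788, 0.0663]
ee_rot: [0.038, 0.706, -0.038, 0.706]
ft_force: [0.4, -0.1, 0.4]
grip_width: 0.799
clock: 7.67
position: [0.5625, 0.1788, 0.1954]
ee_rot: [0.038, 0.706, -0.038, 0.706]
ft_force: [0.2, -0.5, 0.8]
grip_width: 0.802
bar_grip 0.89 [0.5637 0.1753 0.054 ] [320. 187.]
pointer_tip 0.67 [0.564  0.1936 0.0521] [318. 168.]
round_grip 0.73 [0.5227 0.0916 0.0482] [290. 265.]
fin_grip 0.58 [0.4796 0.0029 0.0562] [262. 342.]
fin_grip 0.46 [0.5632 0.1966 0.0502] [317. 165.]
bar_grip 0.64 [0.563  0.176  0.0526] [252. 272.]
pointer_tip 0.41 [0.5634 0.2025 0.0504] [241. 286.]
round_grip 0.85 [0.5235 0.0939 0.0532] [306. 242.]
bar_grip 0.69 [0.5609 0.1738 0.0543] [352. 305.]
pointer_tip 0.69 [0.5617 0.175  0.0529] [352. 307.]
pointer_tip 0.63 [0.5628 0.2025 0.0507] [364. 324.]
round_grip 0.89 [0.5224 0.0895 0.0573] [339. 248.]
fin_grip 0.54 [0.4842 0.0081 0.0535] [329. 205.]
```

View pics/wrist4.png

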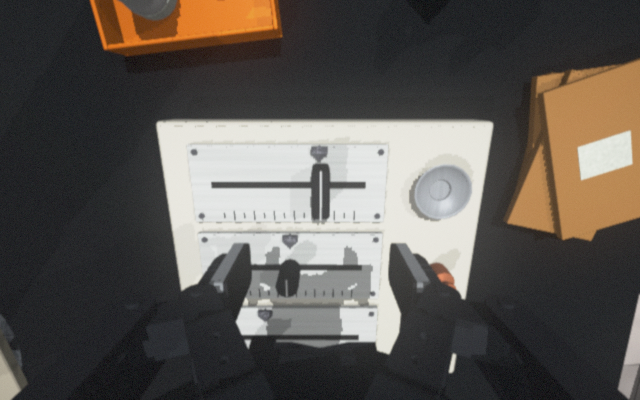

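The released bar (320,190) is level with its pointer tip (319,162). The other grips are unmoved and the gripper is clear.

```bash
python3 -c "
from workcell import manip; print(manip.hand_in())"
```

```text
the job is handed in; nothing more can be done
None
```

I gripped the wide bar, slid it about 63 mm along its track to its pointer, released it, raised the gripper clear and handed the job in at about 8 s.

- **Bar and pointer:** in the last wrist picture the bar (column 320) and the pointer tip (column 319) are level. The network positions from all three cameras put them within about 3 mm along the track, against the 10 mm allowed.
- **Other sliders:** the round and fin grips read the same as at the start, within the networks' noise of about 4 mm. The side camera did not report the fin in the final check; the wrist and scene cameras did.
- **Robot contact:** the arm was touching nothing, with the wrist force under 1 N.
- **False detections:** there were two in the last pictures, a "pointer" on the bar (scene) and a "fin" on the pointer (wrist). I ignored them because the wrist picture contradicted both.

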